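# Weigh a valve body on the column spring scale

## Task

Hang the brass valve body by its wire bail in the hook of the spring scale, lowering it gently so that the scale takes up the weight gradually and is neither jerked, left to bounce nor pulled to its stop. Let go, wait until it hangs still, and only then slide the red marker down until it is level with the black pointer, so that the reading is kept. Leave the valve hanging, keep it upright on the way and do not disturb the other things on the bench.

Things in the scene. Friction and masses are not known exactly. Their poses are not given: they have to be found in the camera images.
- valve: Brass valve body, 0.2 to 0.85 kg, standing on the bench: round, 48 mm across, 46 mm high, with pipe ports reaching 36 mm from the centre along +x and -x at 18 mm height. Above it a rigid steel wire bail in its y-z plane with a blue grip tab on top, 138 mm high in all. Origin: centre of the underside, z up. A half turn about z looks the same.
- valve_bail (a point): Middle of the underside of the bail's crossbar, 96 mm above the valve's underside: the point that rests in the hook. The crossbar is an 8 mm rod along the valve's y, on two 8 mm uprights at y = -23 and +23 mm; the closed opening below it is 38 mm wide (y) and 50 mm high (z). Axes as the valve's.
- valve_grip (a point): Middle of the valve's blue grip tab: a plate 24 mm wide (x), 12 mm thick (y; grip it across this), standing from the crossbar's top (104 mm above the underside) up to 138 mm. This point is at 122 mm.
- scale: Fixed column spring scale: grey base 190 x 130 x 16 mm (125 mm to its -x, 65 mm to +x), upright white plate 52 mm wide (y), 12 mm thick (x), a tube behind it, 339 mm high in all; black lines every 14.3 mm (1 N). Origin: column's middle at bench height. The hook reaches out along its -x, the marker's arm along its +y; z up.
- scale_hook (a joint): How far the sprung hook with its black pointer has moved down from zero, m: 0 unloaded, stop at 0.135. The spring takes 70 N per m (1 N per 14.3 mm) and is lightly damped, so a dropped load bounces. It must not pass 0.128 nor move faster than 0.10 m/s.
- hook_seat (a point): Top of the hook's level seat (16 mm long), where the crossbar is to rest: 106 mm from the column along the scale's -x, 264 mm above the bench unloaded; moves with the hook. The hook, an 8 mm rod, comes out 12 mm higher, dips to the seat and turns up to a tip 140 mm out with its top 22 mm above the seat: thread the bail over the tip from outside, crossbar square to the rod. Axes as the scale's.
- pointer_tip (a point): End of the black pointer (3 mm high) that moves with the hook, at the plate's edge on the marker's side; 272 mm above the bench when unloaded. Axes as the scale's.
- marker (a joint): How far the red marker has been slid down its column, m: 0 at the top (level with the unloaded pointer), up to 0.135. It starts within 12 mm of the top and stays where it is left (friction about 2.5 N).
- marker_line (a point): Tip of the red marker's tongue, which is to be level with the pointer. Axes as the scale's.
- marker_grip (a point): Grip point on the red marker's upright handle plate, 100 mm from the column's middle along the scale's +y and 30 mm above marker_line's height. The plate is 10 mm thick (scale's x; grip it across this) and 22 mm wide (y); its top is 13 mm above this point, and 25 mm below this point it stands on the marker's level arm. Axes as the scale's.
- jar: Bystander: white jar with red cap, 52 mm across, 75 mm high. Origin under its centre.
- jar2: Bystander: jar with blue cap, 44 mm across, 65 mm high. Origin under its centre.
- beaker: Bystander: clear beaker, 70 mm across, 85 mm high. Origin under its centre.
- tape: Bystander: yellow tape roll lying flat, 84 mm across, 22 mm high. Origin under its centre.
- wrench: Bystander: wrench lying flat, 150 mm long along its x. Origin under its middle.
- fitting: Bystander: small brass pipe fitting, 34 mm across, 40 mm high. Origin under its centre.
- carton: Bystander: small cardboard box 70 x 50 x 35 mm. Origin under its centre.
Mind the look-alikes: they are no part of the job. Of the things that look like the valve, take the one that is farthest from the robot's base at the start.

How it is judged (in metres and radians):
On the way:
1. the valve hangs by its bail in the hook's seat, let go, and both it and the scale have come to rest for 0.8 s (distance between valve_bail and hook_seat below 0.013 m and value of joint scale_hook above 0.02 m and contact force between each of the arm, the fingers and valve below 0.05 N and velocity of joint scale_hook between -0.015 and 0.015 m/s and linear speed of valve below 0.04 m/s and angle between valve's own z axis and vertical below 0.25 rad), for 0.8 s.
At the end, for the whole second after the job is handed in: The valve hangs free with the crossbar's middle within 13 mm of the hook's seat, tilted less than 0.25 rad, untouched and still (scale under 15 mm/s, valve under 40 mm/s), and the red marker's line is within 4 mm of the pointer's height (all of step 1 and z of marker_line in the frame of pointer_tip between -0.004 and 0.004 m).
It fails at once if the scale is jerked or left to bounce (hook faster than 0.10 m/s) (velocity of joint scale_hook above 0.1 m/s or velocity of joint scale_hook below -0.1 m/s).
It fails at once if the scale is pulled to its stop (beyond 0.128 m) (value of joint scale_hook above 0.128 m).
It fails at once if the valve is tipped by more than 0.6 rad (angle between valve's own z axis and vertical above 0.6 rad).
It fails at once if a bystander is moved by more than 25 mm (distance of any of jar, jar2, beaker, tape, wrench, fitting, carton from where it was at the start of the episode above 0.025 m).
It also fails if it takes over 72 s, if anything falls off the work surface, if the arm or the gripper's body presses on something with over 40 N, if the wrist force passes 120 N, or if a joint passes its speed limit or range.

## Robot

A 7-joint arm with a two-finger parallel gripper is mounted at the origin on the work surface. World frame = base frame: x ahead of the robot, y to its left, z up, the work surface at z = 0. Lengths are in m, angles in degrees, forces in N, time in s.
With the tool pointing down it reaches from about 0.425 to 0.875 m from the base axis. Payload 4.7 kg.
Tool frame: the origin (TCP) lies at the very end of the fingers, on their centre line; the grasp point (between the pads) lies 19 mm behind it (pinch_z is the distance from the TCP to the grasp point, in m); z points along the fingers, y is the direction in which the jaws open and shut (so a half turn about z gives the same grasp; the last joint's range is limited). The gripper opens to 87 mm and grips with 3 to 60 N. Pads are 19 mm wide; open, the fingers measure 117 mm over their backs; the gripper's body (75 mm by 190 mm) begins 51 mm behind the grasp point.
Start: joints at [0.808, 18.392, -4.016, 83.108, 1.295, 78.541, -3.26], TCP at [0.65, -0, 0.223] pointing down, gripper open.
Joint ranges: [-163.93, 163.93], [-17.29, 119.83], [-79.2, 71.16], [3.27, 140.29], [-89.18, 269.18], [5.43, 117.66], [-154.24, 154.24]. Speed limits (degrees/s): [147.25, 147.25, 180, 180, 180, 180, 180].

## Interface

Orientations are given as [roll, pitch, yaw] about the fixed x, y, z axes, in that order (R = Rz(yaw) Ry(pitch) Rx(roll)).
In Python, from cell import get_obs, read_camera, camera_params, sign_off, pinch_z gives the robot as it stands.
- The arm moves only by the shell command python3 -m handwheel 'ROWS' [FORCE]. ROWS is JSON, a list of rows, each a list of 5 numbers: the finger opening in m, from 0 to 0.087, then the shift along the tool's x, y, z in m, then the turn about the tool's z in rad. In form: [[jaw, tx, ty, tz, twist], ...]. A call has 1 to 20 rows; each row is the pose to reach, as a shift and turn from the pose commanded when the call began, along the tool's axes at that moment; what a row does not reach only later rows make up. A row lasts 1/10 s, in which the tool goes at most 50 mm and 8.59 degrees, less where a joint would pass 70% of its speed; a pose out of reach is approached as far as the arm can. A call with a gripper value outside its range is refused whole. The fingers move at their own pace and stop on an object; FORCE is the grip in N (left out, the last holds). Time passes only in rows, so rows that repeat a pose let the fingers close. It gives the time, the measured TCP pose, the force and the opening at its end, in the units of the state.
- get_obs(): the state, without advancing time (a new reading comes with each control period).
- read_camera(name): name is "scene" or "side" or "wrist"; returns the picture (384x512x3 uint8, blue, green, red); there is no depth.
- camera_params(name): a dict with "camera_matrix" (3x3 intrinsics, pixels), "R" (3x3) and "t" (3): a world point X has camera coordinates R X + t. Camera axes: x right, y down, z forward; pixel columns grow to the right and rows downward; lengths in m; the calibration is good to about 2 mm. A picture is of the moment at which its call begins: read the wrist's pose just before it. camera_params takes no time and is no camera call; for the wrist camera it gives the pose at the moment of the call.
- sign_off(): hands the job in, once; it reports no verdict.
The state is a dict: "time_s": time; "qpos": joint angles; "joint_velocities": joint speeds; "effort": joint torques, N m; "tool_pos": TCP position; "tool_rot": TCP orientation; "force": force on the tool from outside, world axes, zero at the start; "wrist_torque": the same for the moment, N m; "grip_width": finger opening in m.
Only numpy, scipy, OpenCV 4.12 (cv2) and the standard library are available. Lean on these libraries where they do the work, as an engineer would, in place of code of your own. Each camera call takes 0.05 s, during which the arm holds its last target.

## Working session

There is one attempt and no reset: what is moved stays moved. The work goes in short steps, Python scripts to look and compute and a shell command to move; the robot and the scene stay as the last step left them, time stands still between calls to the robot, and variables do not carry over. Pictures are saved under pics/ and viewed, and the job is handed in when it is done.

```bash
mkdir -p pics; ls; python3 - <<'E'
from cell import *
import cv2
print(get_obs(), pinch_z)
for n in ["scene","side","wrist"]:
    p=camera_params(n); print(n,p)
    cv2.imwrite(f"pics/a_{n}.png",read_camera(n))
E
```

```text
pics
{'time_s': 0.0, 'qpos': array([ 0.80809899, 18.44079129, -4.01431336, 83.17396557,  1.29535458,
       78.54171673, -3.25932648]), 'joint_velocities': array([ 0.00020883, -0.1468908 ,  0.08857567, -0.00720936,  0.05760244,
       -0.10550244,  0.07682839]), 'effort': array([-2.58547143e-04, -4.91284704e+01, -4.03903294e-01, -3.12526345e+01,
       -6.40594075e-02,  4.37659642e-02,  1.61017233e-04]), 'tool_pos': array([ 6.49446724e-01, -6.93779171e-05,  2.21449939e-01]), 'tool_rot': array([-1.79888784e+02,  6.47347282e-03,  9.00012247e+01]), 'force': array([0.38998701, 0.42023069, 0.51492497]), 'wrist_torque': array([ 0.03645918, -0.00271536, -0.02140454]), 'grip_width': 0.0868645680130059} 0.0187
scene {'camera_matrix': array([[410.04605182,   0.        , 265.1293223 ],
       [  0.        , 410.04605182, 196.00884127],
       [  0.        ,   0.        ,   1.        ]]), 'R': array([[-0.44333275,  0.89634943,  0.00371233],
       [ 0.70889229,  0.35314542, -0.61054077],
       [-0.54856886, -0.26804107, -0.79197613]]), 't': array([ 0.28983577, -0.22363431,  1.50485699])}
side {'camera_matrix': array([[395.61717206,   0.        , 258.37645063],
       [  0.        , 395.61717206, 193.87917392],
       [  0.        ,   0.        ,   1.        ]]), 'R': array([[ 0.98801794, -0.15306368,  0.01980043],
       [-0.07479267, -0.58705812, -0.80608239],
       [ 0.13500594,  0.79494293, -0.591472  ]]), 't': array([-0.53612288,  0.16213829,  1.13201963])}
wrist {'camera_matrix': array([[333.31389492,   0.        , 258.82427015],
       [  0.        , 333.31389492, 187.21142617],
       [  0.        ,   0.        ,   1.        ]]), 'R': array([[ 9.99996051e-01, -4.02730561e-04, -2.78150325e-03],
       [ 4.09006575e-04, -9.58290878e-01,  2.85794375e-01],
       [-2.78058732e-03, -2.85794384e-01, -9.58286929e-01]]), 't': array([-0.64900977, -0.03403961,  0.39138117])}
```

View pics/a_scene.png

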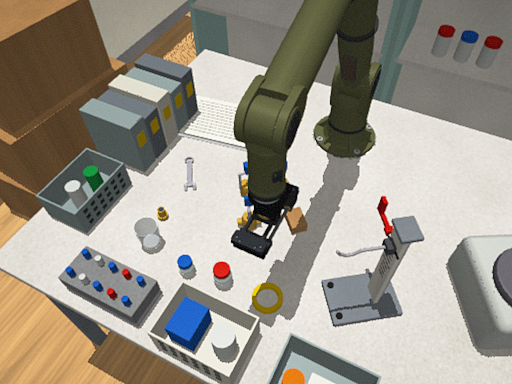

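View pics/a_side.png

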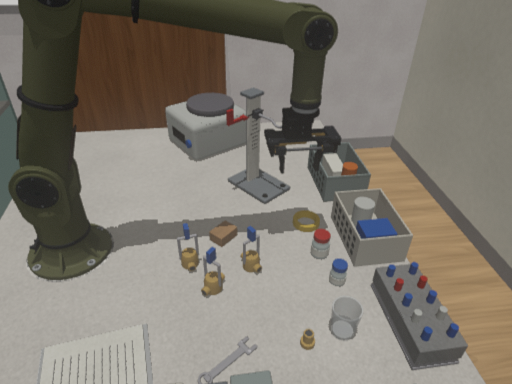

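View pics/a_wrist.png

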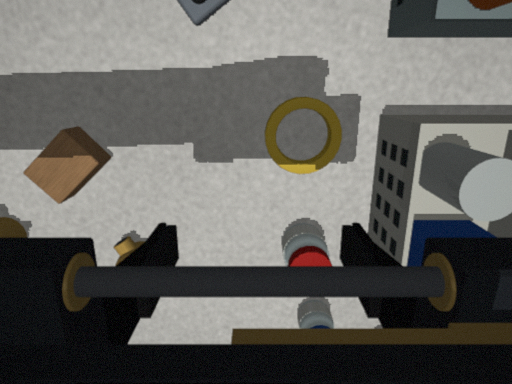

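The side view shows three valves, near (188,255), (213,282) and (252,262), with the scale at about (255,140). The scene view has them partly hidden by the arm. Next I'll zoom in and measure.

```bash
cat > h.py <<'E'
import numpy as np,cv2
from cell import *
def ray(n,uv,P=None):
    P=P or camera_params(n); K,R,t=P["camera_matrix"],P["R"],P["t"]
    d=R.T@np.linalg.solve(K,[uv[0],uv[1],1.]); return -R.T@t,d
def onz(n,uv,z,P=None):
    c,d=ray(n,uv,P); return c+d*(z-c[2])/d[2]
def proj(n,X,P=None):
    P=P or camera_params(n); x=P["camera_matrix"]@(P["R"]@np.asarray(X,float)+P["t"]); return x[:2]/x[2]
def tri(n1,u1,n2,u2,P1=None,P2=None):
    c1,d1=ray(n1,u1,P1);c2,d2=ray(n2,u2,P2)
    A=np.c_[d1,-d2]; s=np.linalg.lstsq(A,c2-c1,rcond=None)[0]
    a,b=c1+s[0]*d1,c2+s[1]*d2; return (a+b)/2,np.linalg.norm(a-b)
E
python3 - <<'E'
from h import *
im=cv2.imread("pics/a_side.png")
c=im[210:310,150:290]; cv2.imwrite("pics/b1.png",cv2.resize(c,None,fx=5.5,fy=5.5,interpolation=cv2.INTER_CUBIC))
c=im[80:210,210:310]; cv2.imwrite("pics/b2.png",cv2.resize(c,None,fx=4.5,fy=4.5,interpolation=cv2.INTER_CUBIC))
im=cv2.imread("pics/a_scene.png")
c=im[190:330,310:430]; cv2.imwrite("pics/b3.png",cv2.resize(c,None,fx=4,fy=4,interpolation=cv2.INTER_CUBIC))
im=cv2.imread("pics/a_side.png")
hsv=cv2.cvtColor(im,cv2.COLOR_BGR2HSV)
for nm,lo,hi in [("blue",(105,120,40),(130,255,255)),("brass",(12,110,60),(28,255,255))]:
    m=cv2.inRange(hsv,lo,hi); n,l,s,c=cv2.connectedComponentsWithStats(m)
    for i in range(1,n):
        if s[i,4]>25: 
            print(nm,s[i],c[i].round(1), onz("side",c[i],.122 if nm=="blue" else .025).round(3))
E
```

```text
blue [358 219  39  18 514] [376.6 227.5] [ 0.835 -0.15   0.122]
blue [333 259  14  11 116] [339.8 264.1] [ 0.696 -0.265  0.122]
blue [430 291   6   6  29] [432.5 293.3] [ 0.872 -0.378  0.122]
blue [405 294   7   6  34] [408.3 296.3] [ 0.815 -0.378  0.122]
blue [451 324   7   7  37] [454.1 326.8] [ 0.873 -0.465  0.122]
blue [424 327   8  13  63] [427.4 332. ] [ 0.812 -0.469  0.122]
brass [   73    12   152   119 13303] [140.9  68.8] [0.08  1.468 0.025]
brass [294 211  25  20 308] [305.9 220.8] [0.692 0.012 0.025]
brass [182 250  14   9  71] [188.5 254.2] [ 0.333 -0.085  0.025]
brass [246 254  12   7  59] [251.7 257.1] [ 0.505 -0.119  0.025]
brass [188 262   7   5  26] [190.7 264. ] [ 0.339 -0.123  0.025]
brass [254 263   6   7  26] [256.4 265.9] [ 0.513 -0.154  0.025]
brass [205 273  12  11  77] [210.5 278.7] [ 0.388 -0.182  0.025]
brass [301 337  13  10  46] [306.8 343.2] [ 0.589 -0.399  0.025]
```

View pics/b1.png

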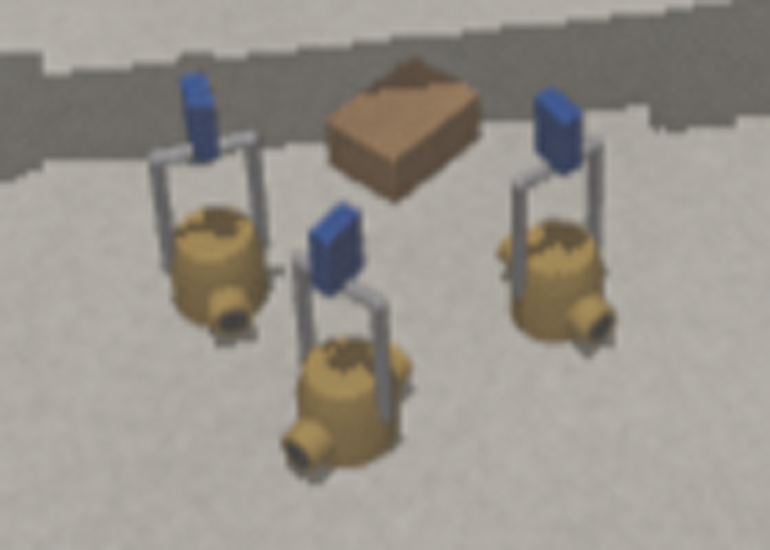

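View pics/b2.png

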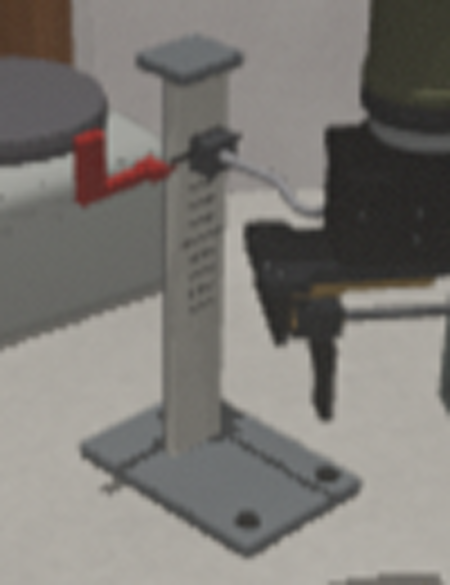

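View pics/b3.png

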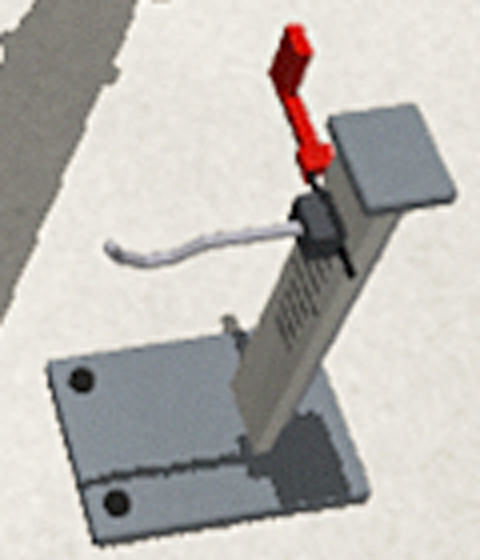

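```bash
python3 - <<'E'
from h import *
b1=lambda u,v:(150+(u-2.5)/5.5,210+(v-2.5)/5.5)
b2=lambda u,v:(210+(u-2)/4.5,80+(v-2)/4.5)
b3=lambda u,v:(310+(u-1.5)/4,190+(v-1.5)/4)
S=lambda p,z:onz("side",p,z).round(4)
print("ports",S(b1(597,320),.018),S(b1(505,247),.018))
print("bar",S(b1(519,184),.100),S(b1(598,146),.100))
print("tab top",S(b1(558,102),.138))
print("base side L,B,R",S(b2(82,446),.016),S(b2(248,546),.016),S(b2(358,486),.016))
C=lambda p,z:onz("scene",p,z).round(4)
print("base scene",C(b3(50,360),.016),C(b3(98,538),.016),C(b3(368,490),.016))
print("cap",[C(b3(*p),.339) for p in [(330,122),(415,104),(456,192),(372,211)]])
print("cap side",[S(b2(*p),.339) for p in [(138,58),(178,35),(243,52),(197,78)]])
print("handle top",tri("side",b2(90,136),"scene",b3(295,30)))
print("tip hook scene z.286", C(b3(112,247),.284),"seat",C(b3(150,260),.264))
E
```

```text
ports [ 0.5176 -0.1543  0.018 ] [ 0.4788 -0.0985  0.018 ]
bar [ 0.481  -0.1396  0.1   ] [ 0.522  -0.1183  0.1   ]
tab top [ 0.501 -0.127  0.138]
base side L,B,R [0.4759 0.2862 0.016 ] [0.5851 0.14   0.016 ] [0.6823 0.2048 0.016 ]
base scene [0.5848 0.1416 0.016 ] [0.6879 0.2153 0.016 ] [0.5788 0.363  0.016 ]
cap [array([0.5553, 0.2488, 0.339 ]), array([0.5238, 0.2862, 0.339 ]), array([0.5689, 0.3184, 0.339 ]), array([0.5992, 0.2828, 0.339 ])]
cap side [array([0.5222, 0.2785, 0.339 ]), array([0.5552, 0.3175, 0.339 ]), array([0.5958, 0.2816, 0.339 ]), array([0.5575, 0.2397, 0.339 ])]
handle top (array([0.48200622, 0.21434487, 0.31258751]), np.float64(0.0009383971687476516))
tip hook scene z.286 [0.6443 0.168  0.284 ] seat [0.6305 0.1881 0.264 ]
```

Corners, ports and bar agree:
- **Valve:** the target is at about (0.5005, -0.1275), with its x axis at about 123°. Its base radius is 0.52 m, against about 0.35 and 0.43 m for the others.
- **Scale:** the column is at about (0.563, 0.273), with -x at about -54.4°. The measured handle is within 1 mm of the predicted position.

I'll move above the valve.

```bash
python3 -m handwheel '[[0.06,-0.03,-0.035,0.007,-0.14],[0.06,-0.06,-0.07,0.015,-0.28],[0.06,-0.09,-0.105,0.022,-0.42],[0.06,-0.11,-0.13,0.03,-0.52],[0.06,-0.1275,-0.15,0.03,-0.576],[0.06,-0.1275,-0.15,0.03,-0.576],[0.06,-0.1275,-0.15,0.03,-0.576],[0.06,-0.1275,-0.15,0.03,-0.576],[0.06,-0.1275,-0.15,0.03,-0.576]]' 25
python3 - <<'E'
from h import *
print(get_obs()["tool_pos"],get_obs()["tool_rot"],get_obs()["qpos"])
for n in ["scene","side","wrist"]: cv2.imwrite(f"pics/c_{n}.png",read_camera(n))
im=cv2.imread("pics/c_side.png")
c=im[180:300,180:320]; cv2.imwrite("pics/c1.png",cv2.resize(c,None,fx=5,fy=5,interpolation=cv2.INTER_CUBIC))
im=cv2.imread("pics/c_scene.png")
c=im[170:330,300:430]; cv2.imwrite("pics/c2.png",cv2.resize(c,None,fx=3.7,fy=3.7,interpolation=cv2.INTER_CUBIC))
E
```

```text
time_s: 1.05
tool_pos: [0.5009, -0.1263, 0.1925]
tool_rot: [180.0, -0.0, 123.1]
force: [-0.0, -0.2, -1.6]
grip_width: 0.0601
[ 0.50085311 -0.12633274  0.19251894] [ 1.79980035e+02 -7.52391477e-03  1.23105328e+02] [ 13.59483931   3.36014313  -2.46035625 104.25644037   0.13098964
  72.3774975   44.20439877]
```

View pics/c1.png

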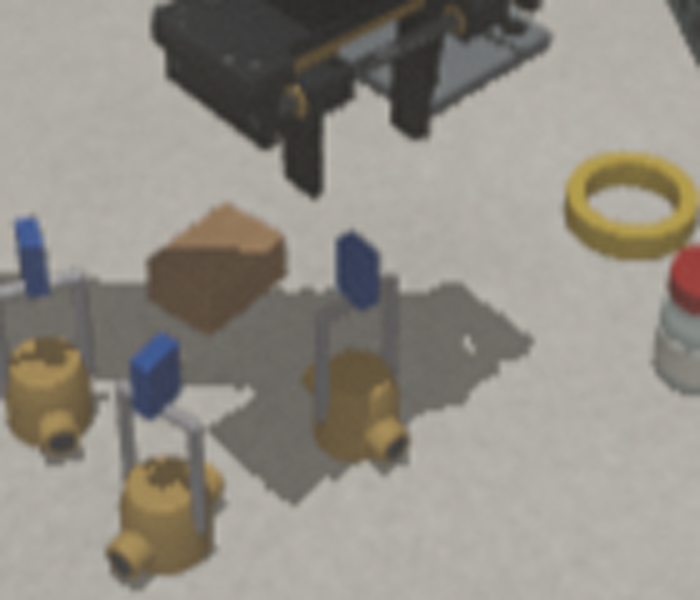

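View pics/c_wrist.png

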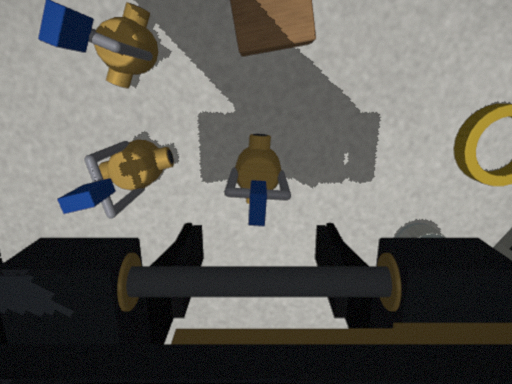

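View pics/c_side.png

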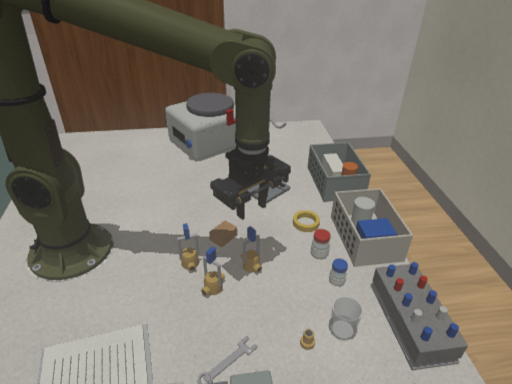

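The wrist view shows the valve centred between the fingers (column about 258), with bail, tab and jaws aligned. I'll check the tab projection numerically.

```bash
python3 - <<'E'
from h import *
for X in [(.5005,-.1275,.138),(.5005,-.1275,.104)]: print(proj("wrist",X),proj("side",X))
print("tcp",proj("side",get_obs()["tool_pos"]))
im=cv2.imread("pics/c_wrist.png");hsv=cv2.cvtColor(im,cv2.COLOR_BGR2HSV)
m=cv2.inRange(hsv,(105,120,30),(130,255,255));n,l,s,c=cv2.connectedComponentsWithStats(m)
for i in range(1,n):
    if s[i,4]>50: print(s[i],c[i])
print("tabtop",onz("wrist",(257.5,223),.138),"tabbottom front",onz("wrist",(258.5,182),.104))
E
```

```text
[257.8859443 208.2702763] [250.83785531 228.24723187]
[258.0324349  193.32650571] [250.7271855  238.03911425]
tcp [250.98169216 211.57775452]
[  39    0   54   52 1877] [64.52370804 26.9877464 ]
[  58  179   57   34 1066] [ 86.12195122 195.80769231]
[249 181  18  44 684] [257.34649123 202.52046784]
tabtop [ 0.50622812 -0.13681368  0.138     ] tabbottom front [ 0.49576611 -0.1195455   0.104     ]
```

```bash
python3 - <<'E'
from h import *
im=cv2.imread("pics/c_wrist.png")
c=im[120:240,200:320]; cv2.imwrite("pics/d1.png",cv2.resize(c,None,fx=5,fy=5,interpolation=cv2.INTER_CUBIC))
E
```

```text
(no output)
```

View pics/d1.png

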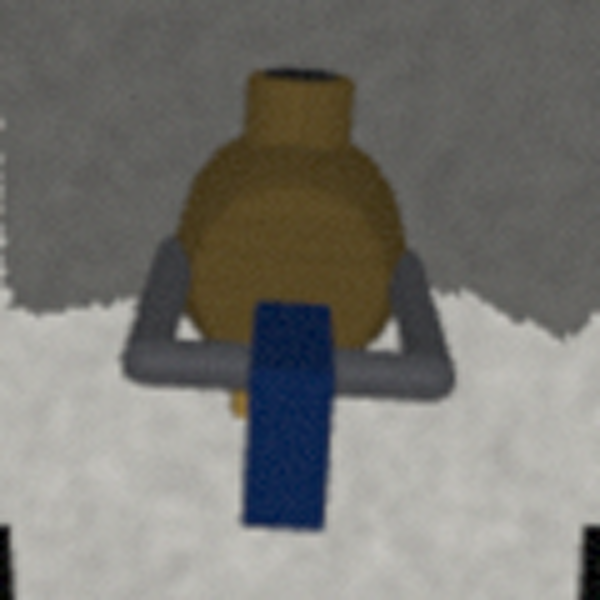

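View pics/c2.png

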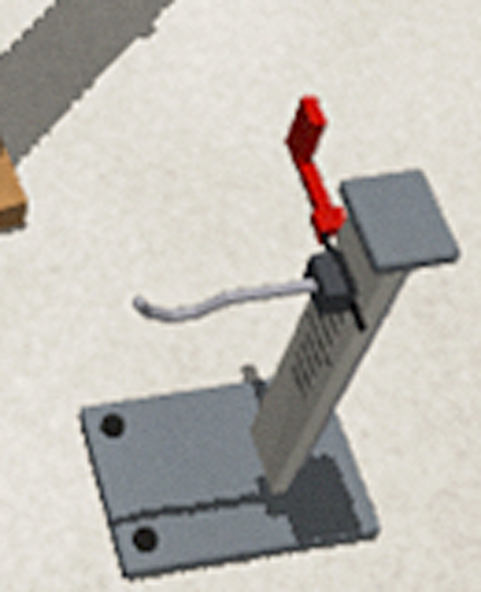

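The tab top sits at (257.6, 209.4) against the predicted (257.9, 208.3), which is about 1 mm. I'll descend and grip.

```bash
python3 -m handwheel '[[0.06,0,0,0.02,0],[0.06,0,0,0.04,0],[0.06,0,0,0.06,0],[0.06,0,0,0.072,0],[0.06,0,0,0.08,0],[0.06,0,0,0.083,0],[0.06,0,0,0.083,0],[0.0,0,0,0.083,0],[0.0,0,0,0.083,0],[0.0,0,0,0.083,0],[0.0,0,0,0.083,0],[0.0,0,0,0.083,0],[0.0,0,0,0.083,0],[0.0,0,0,0.083,0],[0.0,0,0,0.083,0]]' 30
python3 - <<'E'
from h import *
cv2.imwrite("pics/e.png",cv2.resize(read_camera("side")[170:300,180:320],None,fx=4.5,fy=4.5,interpolation=cv2.INTER_CUBIC))
E
```

```text
time_s: 2.7
tool_pos: [0.5, -0.1275, 0.1096]
tool_rot: [-180.0, -0.0, 123.0]
force: [-0.2, -0.1, 0.1]
grip_width: 0.0117
```

View pics/e.png

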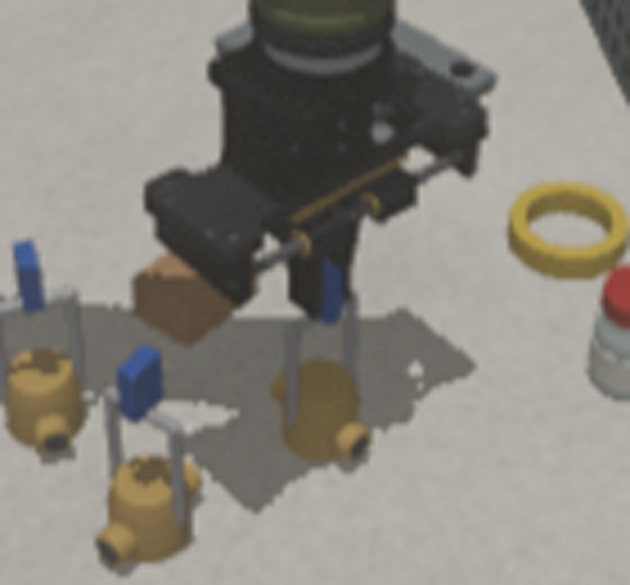

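Gripped at 11.7 mm. I'll lift straight up.

```bash
python3 -m handwheel '[[0,0,0,-0.008,0],[0,0,0,-0.02,0],[0,0,0,-0.04,0],[0,0,0,-0.065,0],[0,0,0,-0.09,0],[0,0,0,-0.115,0],[0,0,0,-0.14,0],[0,0,0,-0.165,0],[0,0,0,-0.185,0],[0,0,0,-0.196,0],[0,0,0,-0.20,0],[0,0,0,-0.20,0],[0,0,0,-0.20,0],[0,0,0,-0.20,0]]'
python3 - <<'E'
from h import *
print(get_obs()["force"])
cv2.imwrite("pics/f_side.png",read_camera("side"))
print(get_obs()["force"],get_obs()["grip_width"])
E
```

```text
time_s: 4.15
tool_pos: [0.4995, -0.1274, 0.3084]
tool_rot: [-179.9, -0.1, 123.0]
force: [0.3, -0.3, -3.7]
grip_width: 0.0119
[ 0.29704388 -0.28126206 -3.73689038]
[ 0.03339253  0.57609061 -2.35387752] 0.01168243894713064
```

View pics/f_side.png

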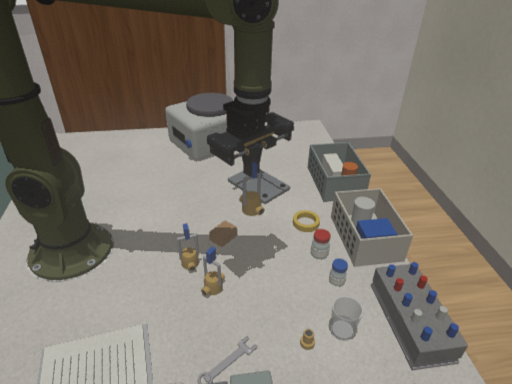

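The load reads about 3 N so far, but it's noisy. Next I go to a point outside the hook tip, 0.20 m from the column along -x.

```bash
python3 -m handwheel '[[0,0.003,0.008,0,0],[0,0.009,0.025,0,0],[0,0.018,0.05,0,0],[0,0.03,0.08,0,-0.01],[0,0.042,0.115,0,-0.02],[0,0.054,0.15,0,-0.03],[0,0.066,0.185,0,-0.045],[0,0.078,0.215,0,-0.045],[0,0.088,0.242,0,-0.045],[0,0.095,0.262,0,-0.045],[0,0.1,0.274,0,-0.045],[0,0.102,0.28,0,-0.045],[0,0.102,0.28,0,-0.045],[0,0.102,0.28,0,-0.045],[0,0.102,0.28,0,-0.045],[0,0.102,0.28,0,-0.045],[0,0.102,0.28,0,-0.045],[0,0.102,0.28,0,-0.045]]'
python3 - <<'E'
from h import *
print(get_obs()["qpos"])
for n in ["scene","side","wrist"]: cv2.imwrite(f"pics/g_{n}.png",read_camera(n))
print(get_obs()["force"],get_obs()["grip_width"])
im=cv2.imread("pics/g_side.png")
cv2.imwrite("pics/g1.png",cv2.resize(im[80:210,200:330],None,fx=4.5,fy=4.5,interpolation=cv2.INTER_CUBIC))
im=cv2.imread("pics/g_scene.png")
cv2.imwrite("pics/g2.png",cv2.resize(im[190:340,280:430],None,fx=4,fy=4,interpolation=cv2.INTER_CUBIC))
E
```

```text
time_s: 6.0
tool_pos: [0.6792, 0.1102, 0.3098]
tool_rot: [180.0, 0.0, 125.6]
force: [0.0, -0.3, -2.4]
grip_width: 0.0119
[ -3.49315614  22.40454701 -11.4915384   68.30266715   4.36358684
  89.68067667  21.39563937]
[-0.04345098  0.97537868 -2.09020036] 0.011969343298617565
```

View pics/g1.png

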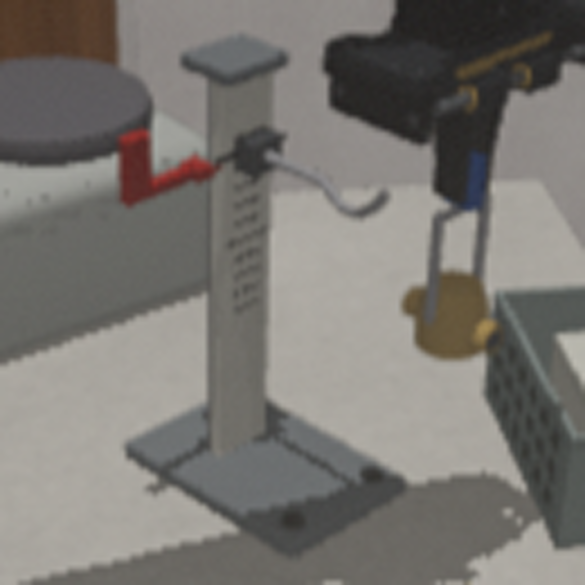

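View pics/g2.png

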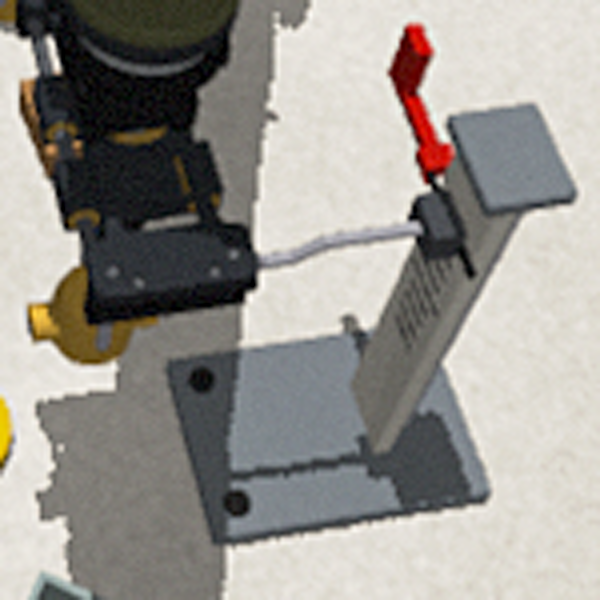

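View pics/g_wrist.png

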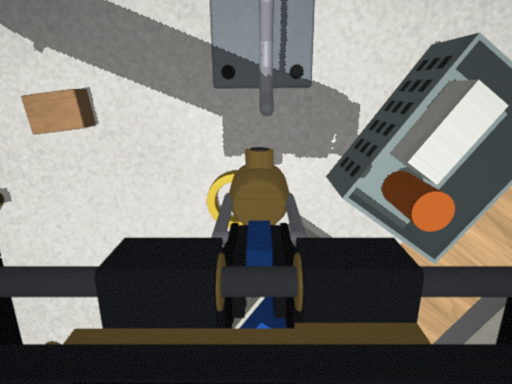

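The wrist view shows the hook rod running vertically at column about 266 with its tip near row 108, so it is square to the jaws but slightly off centre. I'll measure it.

```bash
python3 - <<'E'
from h import *
im=cv2.imread("pics/g_wrist.png")
cv2.imwrite("pics/g3.png",cv2.resize(im[0:130,200:330],None,fx=4.5,fy=4.5,interpolation=cv2.INTER_CUBIC))
s=lambda u,v:(200+(u-2)/4.5,80+(v-2)/4.5)
b3=lambda u,v:(310+(u-1.5)/4,190+(v-1.5)/4)
o=get_obs();p=o["tool_pos"];y=np.radians(o["tool_rot"][2])
X=np.array([np.cos(y),np.sin(y)]);Y=np.array([np.sin(y),-np.cos(y)])
def rep(n,P): print(n,P.round(4),"tool xy",(X@(P[:2]-p[:2])).round(4),(Y@(P[:2]-p[:2])).round(4))
for n,a,b in [("tip",s(381,194),b3(112,247)),("seat",s(360,211),b3(150,262))]:
    P,e=tri("side",a,"scene",b); print(e); rep(n,P)
rep("wr tip",onz("wrist",(266.5,107),.284)); rep("wr rod far",onz("wrist",(266.3,5),.276))
for q in [(211,86),(314,86)]: rep("base corner wr",onz("wrist",q,.016))
for q in [(211.5,10),(313,10)]: rep("base side wr",onz("wrist",q,.016))
rep("valve port tip",onz("wrist",(259,150),p[2]-.110+.018+.01))
E
```

```text
0.0022636274461167224
tip [0.6424 0.1683 0.2828] tool xy 0.0685 0.0037
0.001552135228692317
seat [0.6315 0.1881 0.2623] tool xy 0.0909 0.0064
wr tip [0.6429 0.1691 0.284 ] tool xy 0.0688 0.0045
wr rod far [0.6126 0.211  0.276 ] tool xy 0.1205 0.0043
base corner wr [0.5813 0.1404 0.016 ] tool xy 0.0813 -0.0623
base corner wr [0.6908 0.2186 0.016 ] tool xy 0.0812 0.0723
base side wr [0.5328 0.2156 0.016 ] tool xy 0.1707 -0.058
base side wr [0.6343 0.2882 0.016 ] tool xy 0.1707 0.0669
valve port tip [0.6592 0.1391 0.2276] tool xy 0.0349 0.0004
```

View pics/g3.png

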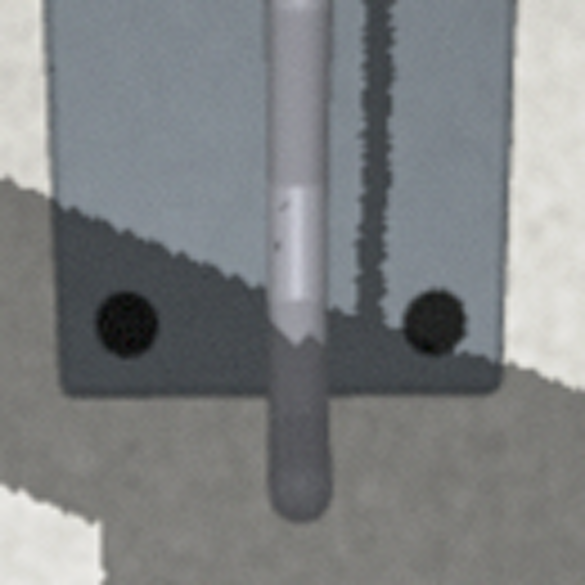

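The rod is 4.5 mm towards tool +y. Tip end and base edge both put the seat at tool x = 0.100. I'll thread the bail over the tip.

```bash
python3 -m handwheel '[[0,0.002,0.0025,0,0],[0,0.008,0.0045,0,0],[0,0.018,0.0045,0,0],[0,0.03,0.0045,0,0],[0,0.042,0.0045,0,0],[0,0.054,0.0045,0,0],[0,0.066,0.0045,0,0],[0,0.078,0.0045,0,0],[0,0.088,0.0045,0,0],[0,0.095,0.0045,0,0],[0,0.099,0.0045,0,0],[0,0.1,0.0045,0,0],[0,0.1,0.0045,0,0],[0,0.1,0.0045,0,0],[0,0.1,0.0045,0,0],[0,0.1,0.0045,0,0]]'
python3 - <<'E'
from h import *
for n in ["scene","side","wrist"]: cv2.imwrite(f"pics/i_{n}.png",read_camera(n))
print(get_obs()["force"],get_obs()["grip_width"])
im=cv2.imread("pics/i_side.png")
cv2.imwrite("pics/i1.png",cv2.resize(im[80:210,200:330],None,fx=4.5,fy=4.5,interpolation=cv2.INTER_CUBIC))
E
```

```text
time_s: 7.75
tool_pos: [0.625, 0.1941, 0.3095]
tool_rot: [-180.0, 0.0, 125.5]
force: [0.1, -0.0, -2.2]
grip_width: 0.0118
[ 0.32457804  0.53961386 -2.60713067] 0.01184835789035479
```

View pics/i1.png

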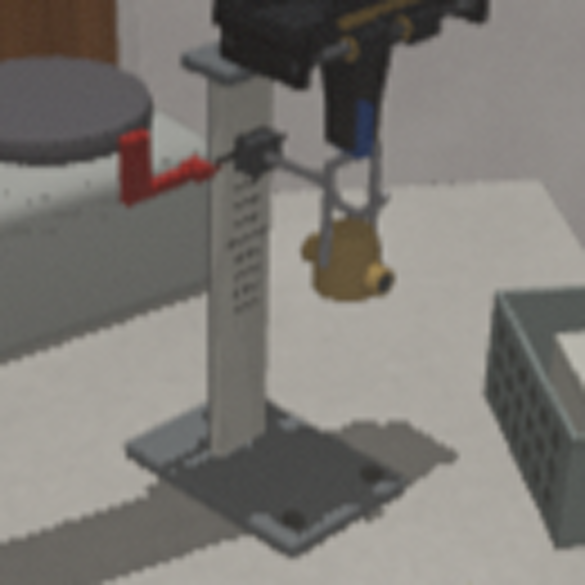

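View pics/i_scene.png

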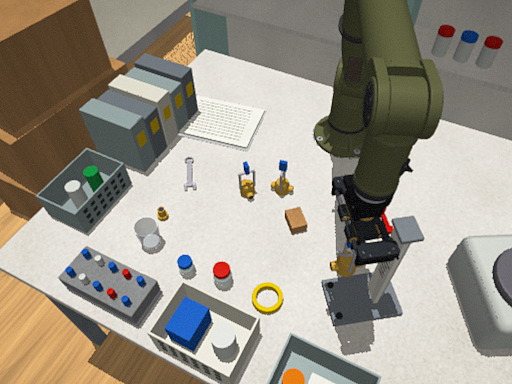

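View pics/i_wrist.png

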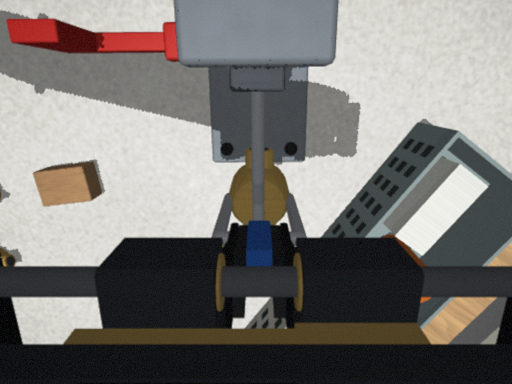

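The wrist and side views show the bail around the hook rod, centred (rod at column 258). Before lowering, I'll average the force to learn the weight.

```bash
python3 - <<'E'
from h import *
F=[];T=[]
for i in range(24):
    read_camera("side"); o=get_obs(); F.append(o["force"]);T.append(o["wrist_torque"])
F=np.array(F);print(F.mean(0),F.std(0),F.std(0)/24**.5);print(F[:,2].round(2))
print(get_obs()["tool_pos"],get_obs()["time_s"])
E
```

```text
[-0.05746428  0.01147491 -2.76441815] [0.42669863 0.40641687 0.47845891] [0.08709949 0.0829595  0.09766502]
[-2.56 -2.13 -2.5  -1.84 -2.72 -2.77 -2.31 -2.64 -2.38 -2.61 -2.25 -3.46
 -2.86 -3.09 -2.85 -2.67 -3.11 -2.44 -3.81 -2.91 -3.93 -2.65 -2.72 -3.12]
[0.62475805 0.19446314 0.30958411] 9.1
```

Weight is 2.76 ± 0.1 N, so I expect about 39 mm of hook travel. I'll lower slowly to roughly d = 29 mm first.

```bash
python3 -m handwheel '[[0,0,0,0.003,0],[0,0,0,0.008,0],[0,0,0,0.013,0],[0,0,0,0.018,0],[0,0,0,0.022,0],[0,0,0,0.025,0],[0,0,0,0.028,0],[0,0,0,0.03,0],[0,0,0,0.032,0],[0,0,0,0.034,0],[0,0,0,0.036,0],[0,0,0,0.039,0],[0,0,0,0.042,0],[0,0,0,0.045,0],[0,0,0,0.048,0],[0,0,0,0.051,0],[0,0,0,0.054,0],[0,0,0,0.057,0],[0,0,0,0.059,0],[0,0,0,0.061,0]]'
python3 - <<'E'
from h import *
F=[]
for i in range(16):
    im=read_camera("side"); o=get_obs(); F.append(o["force"])
F=np.array(F);print(F.mean(0),F.std(0)); print(o["tool_pos"],o["time_s"],o["grip_width"])
cv2.imwrite("pics/j_side.png",im)
cv2.imwrite("pics/j1.png",cv2.resize(im[80:210,200:330],None,fx=4.5,fy=4.5,interpolation=cv2.INTER_CUBIC))
E
```

```text
time_s: 11.1
tool_pos: [0.6248, 0.1945, 0.2486]
tool_rot: [180.0, 0.0, 125.6]
force: [0.8, -0.6, -0.4]
grip_width: 0.0115
[ 0.10155644  0.01770016 -0.78403647] [0.49817385 0.38887091 0.63751528]
[0.62480099 0.19451354 0.24861747] 11.9 0.01187731823105823
```

View pics/j1.png

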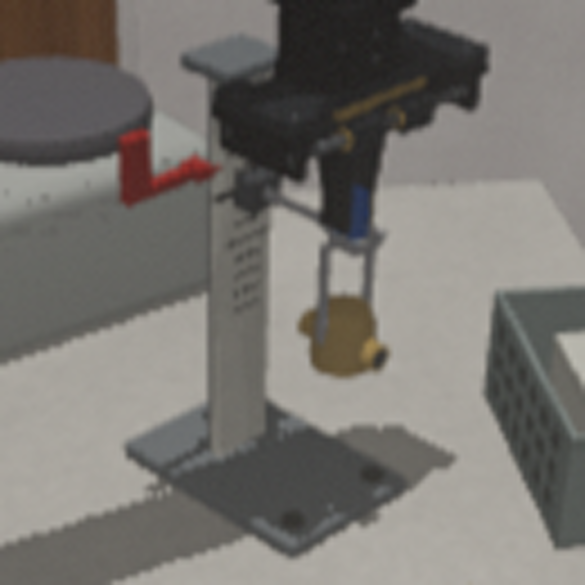

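The crossbar rests in the seat. Tool load fell by 1.98 N, which implies about 28 mm of travel and matches geometry. About 0.78 N (11 mm) remains.

```bash
python3 -m handwheel '[[0,0,0,0.002,0],[0,0,0,0.004,0],[0,0,0,0.006,0],[0,0,0,0.008,0],[0,0,0,0.0095,0],[0,0,0,0.0105,0],[0,0,0,0.011,0],[0,0,0,0.011,0],[0,0,0,0.011,0]]'
python3 - <<'E'
from h import *
F=[]
for i in range(50):
    im=read_camera("side"); o=get_obs(); F.append(o["force"])
F=np.array(F);print(F.mean(0),F.std(0)); print(o["tool_pos"],o["time_s"],o["grip_width"])
E
```

```text
time_s: 12.8
tool_pos: [0.6248, 0.1945, 0.2377]
tool_rot: [180.0, 0.0, 125.6]
force: [-0.7, -0.1, 0.1]
grip_width: 0.0123
[ 0.13582495  0.22981203 -0.09953544] [0.55390167 0.59830265 0.50093601]
[0.62474576 0.19449508 0.23757018] 15.3 0.011787806048582174
```

The residual is -0.10 ± 0.07 N. I'll go 1 mm further, soften the grip, then release.

```bash
python3 -m handwheel '[[0,0,0,0.0005,0],[0,0,0,0.001,0],[0,0,0,0.001,0],[0,0,0,0.001,0]]' 3 && python3 -m handwheel '[[0.013,0,0,0,0],[0.014,0,0,0,0],[0.015,0,0,0,0],[0.017,0,0,0,0],[0.02,0,0,0,0],[0.024,0,0,0,0],[0.028,0,0,0,0],[0.032,0,0,0,0],[0.032,0,0,0,0],[0.032,0,0,0,0]]' 3
python3 - <<'E'
from h import *
im=read_camera("side"); o=get_obs();print(o["grip_width"],o["time_s"])
cv2.imwrite("pics/k_wrist.png",read_camera("wrist"))
cv2.imwrite("pics/k1.png",cv2.resize(im[80:210,200:330],None,fx=4.5,fy=4.5,interpolation=cv2.INTER_CUBIC))
E
```

```text
time_s: 15.7
tool_pos: [0.6247, 0.1945, 0.2365]
tool_rot: [-180.0, 0.0, 125.6]
force: [0.1, -0.1, -0.7]
grip_width: 0.0119
time_s: 16.7
tool_pos: [0.6247, 0.1945, 0.2366]
tool_rot: [180.0, 0.0, 125.6]
force: [-0.6, -0.5, 1.5]
grip_width: 0.0317
0.031911136767561125 16.75
```

View pics/k1.png

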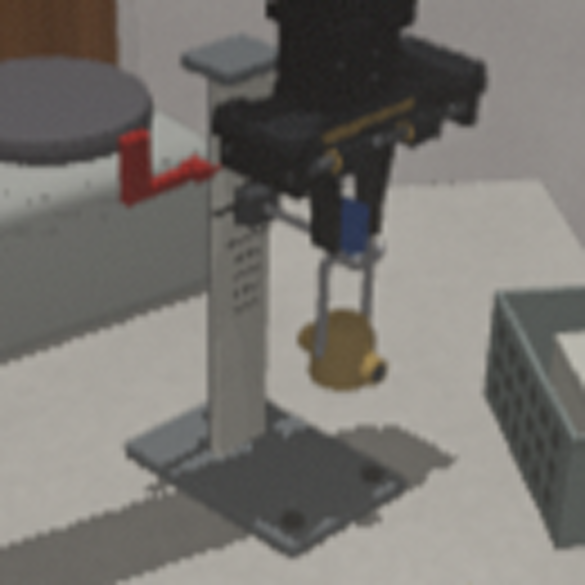

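View pics/k_wrist.png

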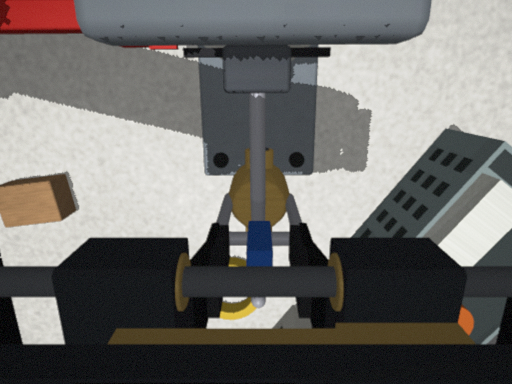

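Released. The valve hangs by its crossbar on the hook, upright. I'll withdraw straight up and watch for settling.

```bash
python3 -m handwheel '[[0.034,0,0,-0.002,0],[0.036,0,0,-0.006,0],[0.036,0,0,-0.012,0],[0.036,0,0,-0.02,0],[0.036,0,0,-0.03,0],[0.036,0,0,-0.045,0],[0.036,0,0,-0.06,0],[0.036,0,0,-0.08,0],[0.036,0,0,-0.1,0],[0.036,0,0,-0.113,0],[0.036,0,0,-0.12,0],[0.036,0,0,-0.12,0],[0.036,0,0,-0.12,0],[0.036,0,0,-0.12,0]]' 25
python3 - <<'E'
from h import *
ims=[read_camera("side") for _ in range(8)]
o=get_obs();print(o["grip_width"],o["time_s"])
cv2.imwrite("pics/l_wrist.png",read_camera("wrist")); sc=read_camera("scene"); cv2.imwrite("pics/l_scene.png",sc)
f=lambda im:cv2.resize(im[80:210,200:310],None,fx=3.5,fy=3.5,interpolation=cv2.INTER_CUBIC)
cv2.imwrite("pics/l1.png",np.hstack([f(ims[0]),f(ims[-1])])); cv2.imwrite("pics/l_side.png",ims[-1])
E
```

```text
time_s: 18.2
tool_pos: [0.6244, 0.1943, 0.3553]
tool_rot: [-179.9, -0.0, 125.6]
force: [-1.2, 0.1, 0.1]
grip_width: 0.0358
0.03582782038235367 18.6
```

View pics/l1.png

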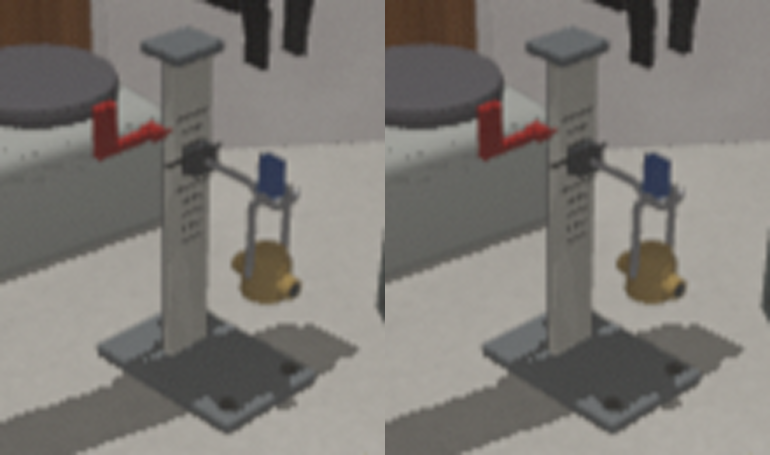

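View pics/l_wrist.png

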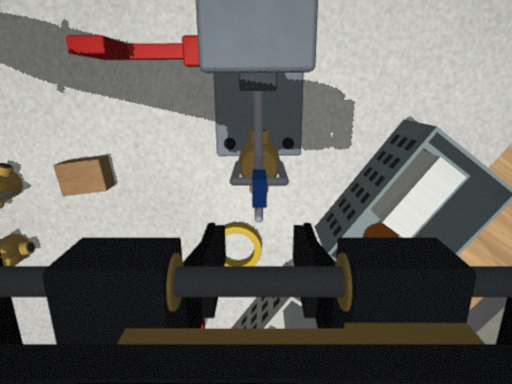

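The hook and valve look the same in both frames 0.35 s apart, with pointer and valve still. Next I'll measure the marker handle and the pointer.

```bash
python3 - <<'E'
from h import *
W=cv2.imread("pics/l_wrist.png");S=cv2.imread("pics/l_side.png");C=cv2.imread("pics/l_scene.png")
r=lambda im,f:cv2.resize(im,None,fx=f,fy=f,interpolation=cv2.INTER_CUBIC)
cv2.imwrite("pics/m1.png",r(W[20:80,55:215],4.8))
a=r(S[95:145,220:275],8);cv2.imwrite("pics/m2.png",a)
cv2.imwrite("pics/m3.png",r(C[185:265,360:430],7))
E
```

```text
(no output)
```

View pics/m1.png

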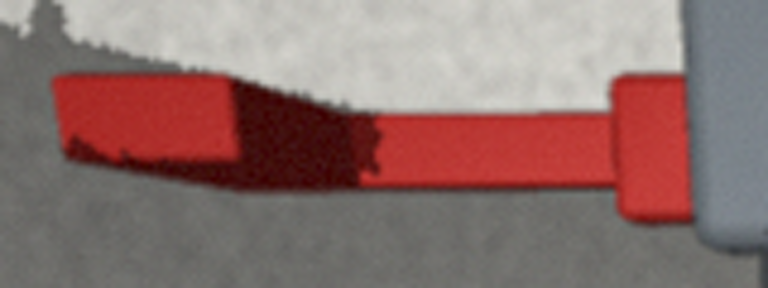

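View pics/m2.png

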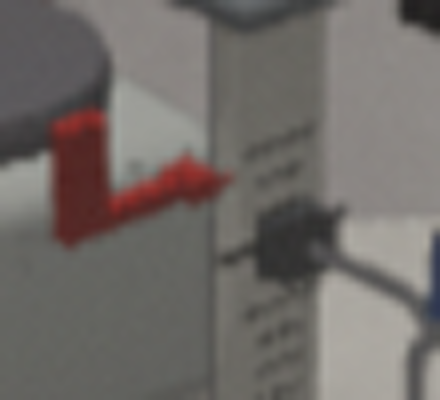

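View pics/m3.png

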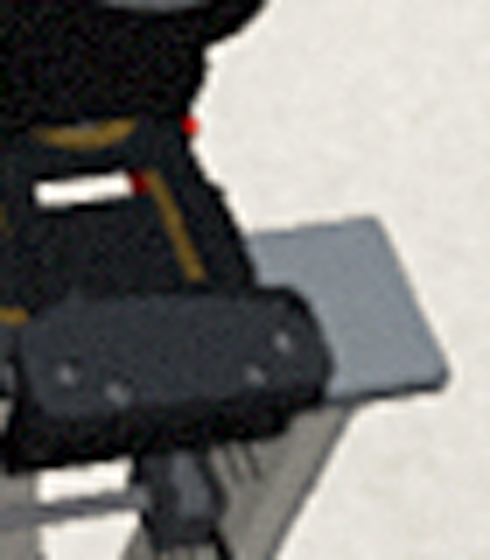

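```bash
python3 - <<'E'
from h import *
o=get_obs();p=o["tool_pos"];print(p,o["tool_rot"])
P,e=tri("wrist",(85.2,44),"side",(229.6,109.8));print("handle top",P,e)
for z in (.308,.3115,.315): print(z,onz("wrist",(85.2,44),z),onz("side",(229.6,109.8),z))
y=np.radians(125.6);X=np.array([np.cos(y),np.sin(y)]);Y=-np.array([-np.sin(y),np.cos(y)])  # Y tool y = -scale y
h=P[:2]
# height along vertical lines at plate edge: solve z for pixel v
for nm,xy0 in [("A",h+X*0+Y*0.074)]:
    for lab,uv in [("tongue",(248.6,117.1)),("pointer",(247.1,127.1))]:
        zs=np.linspace(.2,.3,1001);v=[proj("side",(*xy0,z)) for z in zs];v=np.array(v)
        i=np.argmin(abs(v[:,1]-uv[1]));print(lab,zs[i],v[i])
E
```

```text
[0.62474957 0.19446912 0.35656511] [1.79998733e+02 4.35903262e-03 1.25582342e+02]
handle top [0.48309136 0.22017093 0.30945763] 0.00023613902762964636
0.308 [0.48254589 0.21988012 0.308     ] [0.48326682 0.22351392 0.308     ]
0.3115 [0.48415818 0.22052886 0.3115    ] [0.48261069 0.21578631 0.3115    ]
0.315 [0.48577047 0.22117759 0.315     ] [0.48195457 0.2080587  0.315     ]
tongue 0.2623 [247.54861687 117.08847173]
pointer 0.2271 [247.50932793 127.1048584 ]
```

The handle top is at (0.483, 0.220, 0.3095), with 0.2 mm ray gap. The pointer is near z 0.23, so about 35 mm of marker travel. I'll move above the handle, turning 90°.

```bash
python3 -m handwheel '[[0.04,0.002,-0.002,-0.01,-0.08],[0.04,0.008,-0.008,-0.01,-0.2],[0.04,0.016,-0.016,-0.01,-0.33],[0.04,0.025,-0.025,-0.01,-0.46],[0.04,0.035,-0.034,-0.01,-0.59],[0.04,0.045,-0.044,-0.01,-0.72],[0.04,0.055,-0.054,-0.01,-0.85],[0.04,0.066,-0.064,-0.01,-0.98],[0.04,0.076,-0.074,-0.01,-1.11],[0.04,0.086,-0.084,-0.01,-1.24],[0.04,0.095,-0.092,-0.01,-1.37],[0.04,0.1,-0.098,-0.01,-1.48],[0.04,0.103,-0.1005,-0.01,-1.54],[0.04,0.103,-0.1005,-0.01,-1.571],[0.04,0.103,-0.1005,-0.01,-1.571],[0.04,0.103,-0.1005,-0.01,-1.571],[0.04,0.103,-0.1005,-0.01,-1.571],[0.04,0.103,-0.1005,-0.01,-1.571]]'
python3 - <<'E'
from h import *
o=get_obs();print(o["qpos"])
cv2.imwrite("pics/n_wrist.png",read_camera("wrist"));im=read_camera("side");cv2.imwrite("pics/n_side.png",im)
print(get_obs()["tool_pos"])
cv2.imwrite("pics/n1.png",cv2.resize(im[60:210,190:320],None,fx=4,fy=4,interpolation=cv2.INTER_CUBIC))
E
```

```text
time_s: 20.5
tool_pos: [0.4832, 0.2197, 0.3665]
tool_rot: [180.0, -0.0, -144.4]
force: [0.3, 0.3, -0.4]
grip_width: 0.0402
[ -4.07777547   3.12382427 -24.30647003  85.0507016    1.28565313
  92.10562756  97.26382664]
[0.48314986 0.21973997 0.3665012 ]
```

View pics/n_wrist.png

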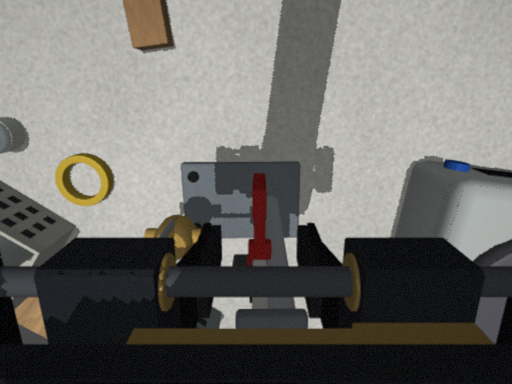

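View pics/n1.png

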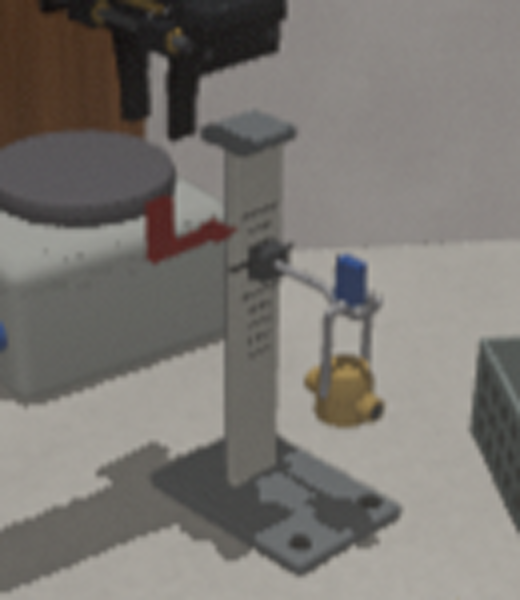

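```bash
python3 - <<'E'
from h import *
print(proj("wrist",(.483,.220,.3095)))
W=cv2.imread("pics/n_wrist.png");cv2.imwrite("pics/n2.png",cv2.resize(W[160:280,200:320],None,fx=5,fy=5,interpolation=cv2.INTER_CUBIC))
E
```

```text
[258.84585541 205.37722782]
```

View pics/n2.png

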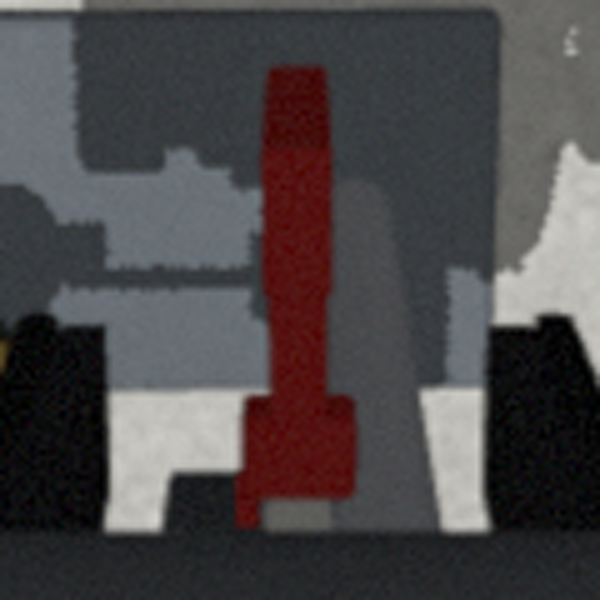

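The handle's top face is centred at (259.4, 204.5) against the predicted (258.8, 205.4). I'll descend and grip.

```bash
python3 -m handwheel '[[0.04,0,0,0.02,0],[0.04,0,0,0.04,0],[0.04,0,0,0.055,0],[0.04,0,0,0.068,0],[0.04,0,0,0.077,0],[0.04,0,0,0.083,0],[0.04,0,0,0.0855,0],[0.04,0,0,0.0855,0],[0.0,0,0,0.0855,0],[0.0,0,0,0.0855,0],[0.0,0,0,0.0855,0],[0.0,0,0,0.0855,0],[0.0,0,0,0.0855,0],[0.0,0,0,0.0855,0],[0.0,0,0,0.0855,0]]' 20
python3 - <<'E'
from h import *
im=read_camera("side");cv2.imwrite("pics/p_side.png",im);print(get_obs()["tool_pos"])
cv2.imwrite("pics/p1.png",cv2.resize(im[90:150,210:290],None,fx=8,fy=8,interpolation=cv2.INTER_CUBIC))
E
```

```text
time_s: 22.1
tool_pos: [0.4831, 0.2198, 0.2812]
tool_rot: [-180.0, 0.0, -144.4]
force: [-0.3, -0.9, 0.5]
grip_width: 0.0097
[0.48308261 0.21985478 0.28118586]
```

View pics/p1.png

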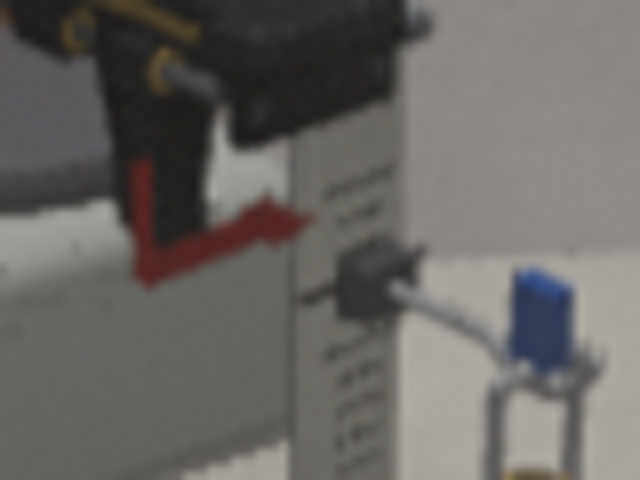

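The marker is gripped at 9.7 mm. The tongue is about 9.5 px above the pointer, or about 33 mm. I'll slide it down 30 mm first, then look.

```bash
python3 -m handwheel '[[0,0,0,0.002,0],[0,0,0,0.004,0],[0,0,0,0.006,0],[0,0,0,0.008,0],[0,0,0,0.01,0],[0,0,0,0.012,0],[0,0,0,0.014,0],[0,0,0,0.016,0],[0,0,0,0.018,0],[0,0,0,0.02,0],[0,0,0,0.022,0],[0,0,0,0.024,0],[0,0,0,0.026,0],[0,0,0,0.028,0],[0,0,0,0.03,0],[0,0,0,0.03,0],[0,0,0,0.03,0],[0,0,0,0.03,0]]' 25
python3 - <<'E'
from h import *
a=[read_camera("side").astype(float) for _ in range(6)];im=np.mean(a,0).astype(np.uint8);cv2.imwrite("pics/q_side.png",im)
s=read_camera("scene");cv2.imwrite("pics/q_scene.png",s);cv2.imwrite("pics/q_wrist.png",read_camera("wrist"));print(get_obs()["tool_pos"],get_obs()["time_s"])
cv2.imwrite("pics/q1.png",cv2.resize(im[90:150,210:290],None,fx=8,fy=8,interpolation=cv2.INTER_CUBIC))
cv2.imwrite("pics/q2.png",cv2.resize(s[180:280,340:440],None,fx=6,fy=6,interpolation=cv2.INTER_CUBIC))
E
```

```text
time_s: 23.95
tool_pos: [0.4831, 0.2198, 0.2506]
tool_rot: [180.0, -0.0, -144.4]
force: [1.2, 1.5, -1.1]
grip_width: 0.0097
[0.48309814 0.21983538 0.2508505 ] 24.35
```

View pics/q1.png

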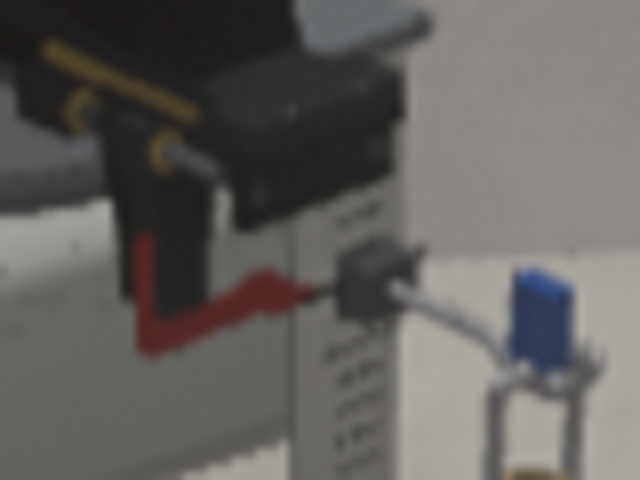

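View pics/q2.png

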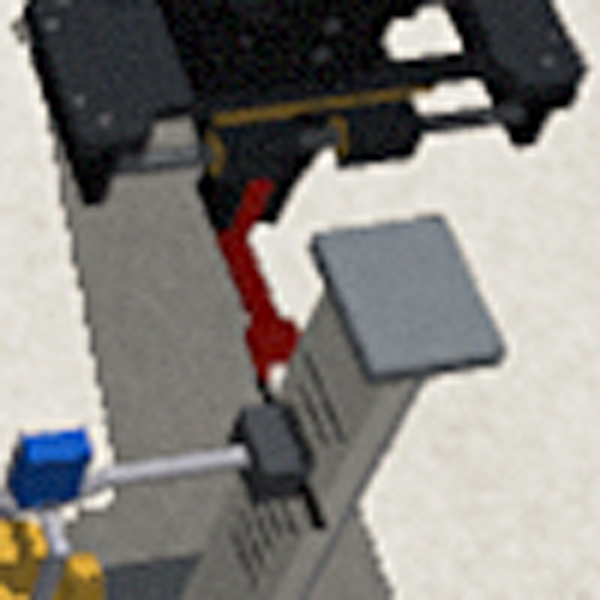

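View pics/q_wrist.png

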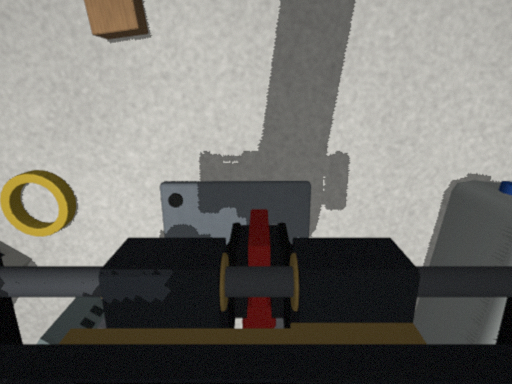

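The side view shows the tongue tip at (249.0, 126.4), almost meeting the pointer. The scene view shows it ending right at the pointer's end. I'll check the heights more carefully at higher zoom and against the unloaded frame.

```bash
python3 - <<'E'
from h import *
f=lambda n,a,b,c,d:cv2.resize(cv2.imread(f"pics/{n}.png")[a:b,c:d],None,fx=14,fy=14,interpolation=cv2.INTER_CUBIC)
cv2.imwrite("pics/r1.png",np.hstack([f("g_side",106,140,236,263),f("q_side",106,140,236,263)]))
cv2.imwrite("pics/r1b.png",f("n_side",106,140,236,263))
cv2.imwrite("pics/r2.png",np.hstack([f("a_scene",222,262,373,400),f("q_scene",222,262,373,400)]))
E
```

```text
(no output)
```

View pics/r1.png

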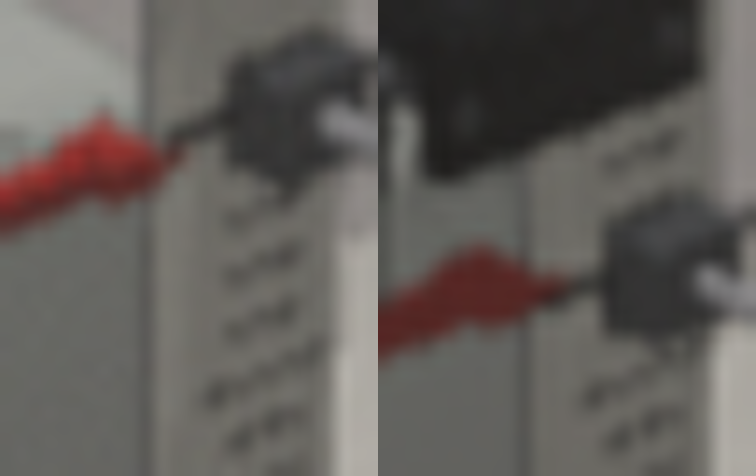

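View pics/r1b.png

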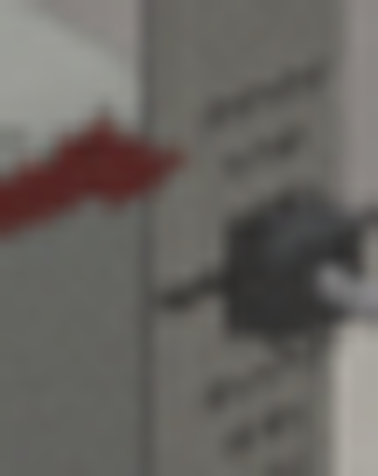

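View pics/r2.png

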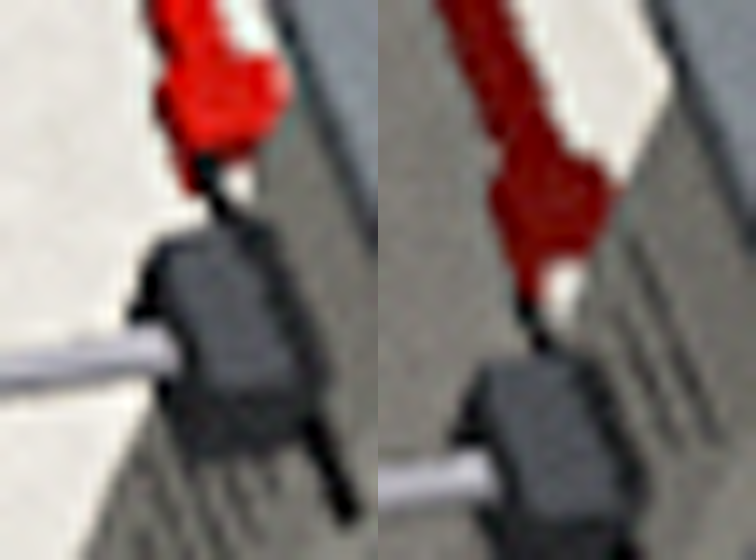

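```bash
python3 - <<'E'
from h import *
up=lambda im:cv2.resize(im,None,fx=10,fy=10,interpolation=cv2.INTER_CUBIC)
def shift(a,b,roi,sr):
    y0,y1,x0,x1=roi;T=up(a[y0:y1,x0:x1]);Y0,Y1,X0,X1=sr;S=up(b[Y0:Y1,X0:X1])
    r=cv2.matchTemplate(S,T,cv2.TM_CCOEFF_NORMED);_,m,_,l=cv2.minMaxLoc(r);return (X0+l[0]/10-x0,Y0+l[1]/10-y0,m)
I=lambda n:cv2.imread(f"pics/{n}.png",0)
col=np.array([.5629,.2804]);X=np.array([-.582,.813]);Y=np.array([-.813,-.582])
blk=np.array([*(col-0.02*X),.27]);tong=np.array([*(col+.03*Y-.01*X),.2665])
for n,A,Bs,roiB in [("side","g_side",["l_side","n_side","q_side"],(106,120,251,263)),("scene","a_scene",["q_scene"],(235,256,382,397))]:
    for B in Bs:
        y0,y1,x0,x1=roiB
        dx,dy,m=shift(I(A),I(B),roiB,(y0-3,y1+18,x0-10,x1+10))
        zs=np.linspace(0,.06,601);pr=np.array([proj(n,blk-[0,0,z])-proj(n,blk) for z in zs]);i=np.argmin(np.hypot(*(pr-[dx,dy]).T));print(n,B,"pointer d",dx,dy,round(m,3),zs[i],pr[i])
# tongue via red mask template
R=lambda n:(lambda im:cv2.subtract(im[:,:,2],im[:,:,1]))(cv2.imread(f"pics/{n}.png"))
for n,A,B,roi in [("side","n_side","q_side",(111,124,238,251)),("scene","a_scene","q_scene",(222,238,382,395))]:
    y0,y1,x0,x1=roi;dx,dy,m=shift(R(A),R(B),roi,(y0-3,y1+18,x0-10,x1+6))
    zs=np.linspace(0,.06,601);pr=np.array([proj(n,tong-[0,0,z])-proj(n,tong) for z in zs]);i=np.argmin(np.hypot(*(pr-[dx,dy]).T));print(n,B,"marker",dx,dy,round(m,3),zs[i],pr[i])
E
```

```text
side l_side pointer d -0.30000000000001137 11.400000000000006 0.89 0.039999999999999994 [-0.22356665 11.40580626]
side n_side pointer d -0.30000000000001137 11.400000000000006 0.947 0.039999999999999994 [-0.22356665 11.40580626]Traceback (most recent call last):
  File "<stdin>", line 13, in <module>
  File "h.py", line 9, in proj
    P=P or camera_params(n); x=P["camera_matrix"]@(P["R"]@np.asarray(X,float)+P["t"]); return x[:2]/x[2]
           ~~~~~~~~~~~~~^^^
ValueError: time passes only in moves, steps and waits
```

The side view gives pointer travel of 40.0 mm, which agrees with the weight estimate (39.4). I'll finish the marker comparison with cached calibration.

```bash
python3 - <<'E'
from h import *
PP={n:camera_params(n) for n in("side","scene")}
up=lambda im:cv2.resize(im,None,fx=10,fy=10,interpolation=cv2.INTER_CUBIC)
def shift(a,b,roi,sr):
    y0,y1,x0,x1=roi;T=up(a[y0:y1,x0:x1]);Y0,Y1,X0,X1=sr;S=up(b[Y0:Y1,X0:X1])
    r=cv2.matchTemplate(S,T,cv2.TM_CCOEFF_NORMED);_,m,_,l=cv2.minMaxLoc(r);return (X0+l[0]/10-x0,Y0+l[1]/10-y0,m)
I=lambda n:cv2.imread(f"pics/{n}.png",0)
col=np.array([.5629,.2804]);X=np.array([-.582,.813]);Y=np.array([-.813,-.582])
blk=np.array([*(col-0.02*X),.27]);tong=np.array([*(col+.03*Y-.01*X),.2665])
R=lambda n:(lambda im:cv2.subtract(im[:,:,2],im[:,:,1]))(cv2.imread(f"pics/{n}.png"))
for n,A,B,roi,p0,G,nm in [("side","g_side","q_side",(106,120,251,263),blk,I,"ptr"),("scene","a_scene","q_scene",(235,256,382,397),blk,I,"ptr"),("side","n_side","q_side",(111,124,238,251),tong,R,"mark"),("scene","a_scene","q_scene",(222,238,382,395),tong,R,"mark")]:
    y0,y1,x0,x1=roi;dx,dy,m=shift(G(A),G(B),roi,(y0-3,y1+18,x0-10,x1+8))
    zs=np.linspace(0,.06,301);pr=np.array([proj(n,p0-[0,0,z],PP[n])-proj(n,p0,PP[n]) for z in zs]);i=np.argmin(np.hypot(*(pr-[dx,dy]).T));print(n,nm,round(dx,2),round(dy,2),round(m,3),zs[i],pr[i])
# absolute: tongue & pointer in side at same column (plate edge)
for z in (.23,.235,.24,.272): print(z,proj("side",(*(col+.026*Y-.006*X),z),PP["side"]),proj("side",(*(col+.026*Y-.016*X),z),PP["side"]))
E
```

```text
side ptr -0.4 11.5 0.947 0.0404 [-0.22576071 11.51774129]
scene ptr -4.2 9.0 0.856 0.039999999999999994 [-4.24622466  8.97299714]
side mark 0.0 8.8 0.993 0.0306 [-0.04432764  8.78941679]
scene mark -3.3 7.7 0.955 0.0332 [-3.44435507  7.62746882]
0.23 [248.24133015 126.65969887] [250.37340111 127.7096303 ]
0.235 [248.24854869 125.25168372] [250.38562478 126.29775973]
0.24 [248.25580083 123.83711455] [250.39790561 124.87928771]
0.272 [248.30302599 114.6255928 ] [250.4778833  115.64162787]
```

The pointer has travelled 40.2 mm. The marker's start offset was about 5 mm plus 30.5 mm slid, so roughly 4 mm remains. I'll move it and check.

```bash
python3 -m handwheel '[[0,0,0,0.001,0],[0,0,0,0.002,0],[0,0,0,0.003,0],[0,0,0,0.004,0],[0,0,0,0.004,0],[0,0,0,0.004,0],[0,0,0,0.004,0]]'
python3 - <<'E'
from h import *
a=[read_camera("side").astype(float) for _ in range(6)];im=np.mean(a,0).astype(np.uint8);cv2.imwrite("pics/s_side.png",im)
s=read_camera("scene");cv2.imwrite("pics/s_scene.png",s);print(get_obs()["tool_pos"],get_obs()["time_s"])
f=lambda im,a,b,c,d:cv2.resize(im[a:b,c:d],None,fx=14,fy=14,interpolation=cv2.INTER_CUBIC)
x=f(im,108,140,236,263);y=f(s,228,260,368,395)
cv2.imwrite("pics/s1.png",np.hstack([x,y]))
E
```

```text
time_s: 25.05
tool_pos: [0.4831, 0.2198, 0.2471]
tool_rot: [-180.0, 0.0, -144.4]
force: [-0.5, 1.2, 2.2]
grip_width: 0.0098
[0.4830932  0.21983443 0.24709791] 25.4
```

View pics/s1.png

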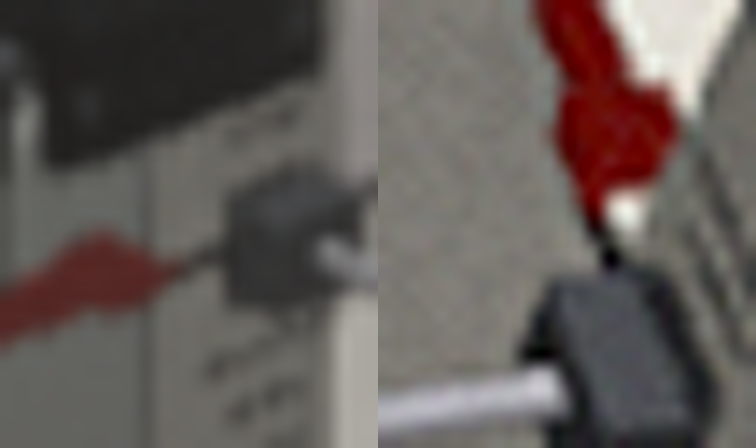

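```bash
python3 - <<'E'
from h import *
for n in ["g_side","n_side","q_side","s_side"]:
    im=cv2.imread(f"pics/{n}.png").astype(float);r=im[:,:,2]-im[:,:,1]
    print(n)
    for u in range(243,253):
        c=r[108:136,u].clip(12)-12; v=np.arange(108,136)
        d=im[108:136,u].max(1); 
        s=f"u{u} red {((c*v).sum()/c.sum() if c.sum()>15 else float('nan')):.2f}"
        if u>=248:
            dd=(105-d).clip(0);dd[c>0]=0; k=np.argsort(-dd)[:1]; s+=f" dark@{v[k]} {dd[k]} "
            kk=k[0]; w=dd[max(0,kk-1):kk+2]; s+=f"{(w*v[max(0,kk-1):kk+2]).sum()/max(w.sum(),1e-9):.2f}"
        print(s)
E
```

```text
g_side
u243 red 116.51
u244 red 116.94
u245 red 116.93
u246 red 117.12
u247 red 117.29
u248 red 116.74 dark@[115] [32.] 115.00
u249 red nan dark@[115] [40.] 115.00
u250 red nan dark@[115] [38.] 114.74
u251 red nan dark@[114] [45.] 114.14
u252 red nan dark@[114] [57.] 113.98
n_side
u243 red 117.10
u244 red 117.54
u245 red 117.55
u246 red 117.49
u247 red 117.38
u248 red nan dark@[127] [43.] 126.92
u249 red nan dark@[127] [36.] 126.69
u250 red nan dark@[126] [42.] 125.96
u251 red nan dark@[126] [45.] 125.83
u252 red nan dark@[126] [58.] 125.97
q_side
u243 red 125.96
u244 red 126.23
u245 red 126.23
u246 red 126.30
u247 red 126.25
u248 red 125.84 dark@[108] [70.] 108.50
u249 red nan dark@[113] [70.] 113.00
u250 red nan dark@[108] [69.] 108.50
u251 red nan dark@[113] [70.] 112.94
u252 red nan dark@[108] [68.] 108.50
s_side
u243 red 126.94
u244 red 127.22
u245 red 127.21
u246 red 127.26
u247 red 127.23
u248 red nan dark@[109] [69.] 109.01
u249 red nan dark@[110] [70.] 110.00
u250 red nan dark@[109] [69.] 109.00
u251 red nan dark@[109] [69.] 109.00
u252 red nan dark@[111] [69.] 111.00
```

At column 247–248 the tongue centre is at row 127.2 and the pointer at 127.0–127.2, so they are level to under 1 mm. I'll release and withdraw upward.

```bash
python3 -m handwheel '[[0.02,0,0,0,0],[0.035,0,0,0,0],[0.04,0,0,0,0],[0.04,0,0,0,0],[0.04,0,0,0,0],[0.04,0,0,-0.005,0],[0.04,0,0,-0.015,0],[0.04,0,0,-0.03,0],[0.04,0,0,-0.05,0],[0.04,0,0,-0.07,0],[0.04,0,0,-0.09,0],[0.04,0,0,-0.11,0],[0.04,0,0,-0.12,0],[0.04,0,0,-0.12,0],[0.04,0,0,-0.12,0]]'
python3 - <<'E'
from h import *
a=[read_camera("side") for _ in range(16)];im=a[-1];cv2.imwrite("pics/t_side.png",im)
print("diff first/last around valve",np.abs(a[0][100:200,240:290].astype(int)-a[-1][100:200,240:290]).mean())
s=read_camera("scene");cv2.imwrite("pics/t_scene.png",s);print(get_obs()["tool_pos"],get_obs()["time_s"])
f=lambda im,a,b,c,d,k:cv2.resize(im[a:b,c:d],None,fx=k,fy=k,interpolation=cv2.INTER_CUBIC)
cv2.imwrite("pics/t1.png",f(im,80,210,200,330,4.5))
cv2.imwrite("pics/t2.png",np.hstack([f(im,108,140,236,263,14),f(s,228,260,368,395,14)]))
m=np.mean([x.astype(float) for x in a],0);r=m[:,:,2]-m[:,:,1]
for u in range(245,253):
    v=np.arange(108,136);c=r[108:136,u].clip(12)-12;d=(105-m[108:136,u].max(1)).clip(0);d[c>0]=0
    print(u,(c*v).sum()/max(c.sum(),1e-9) if c.sum()>15 else None,v[np.argmax(d[12:])+12],d[14:22].round())
E
```

```text
time_s: 26.9
tool_pos: [0.483, 0.2197, 0.3668]
tool_rot: [-180.0, -0.0, -144.4]
force: [0.5, 0.1, -0.4]
grip_width: 0.04
diff first/last around valve 0.7808666666666667
[0.48309305 0.21973854 0.36709304] 27.75
245 127.21471471471472 130 [7. 7. 9. 0. 0. 0. 0. 0.]
246 127.29978118161925 130 [17. 19. 19. 20.  0.  0.  0.  0.]
247 127.21533923303835 129 [0. 0. 0. 0. 0. 0. 0. 6.]
248 None 128 [ 0.  0.  0.  0.  0.  0. 12.  0.]
249 None 127 [ 0.  0.  0.  0. 24. 32.  6.  0.]
250 None 126 [ 0.  0.  0. 18. 42. 16.  0.  0.]
251 None 126 [ 4.  3.  5. 31. 44. 15.  3.  2.]
252 None 126 [37. 40. 45. 54. 58. 51. 46. 36.]
```

View pics/t1.png

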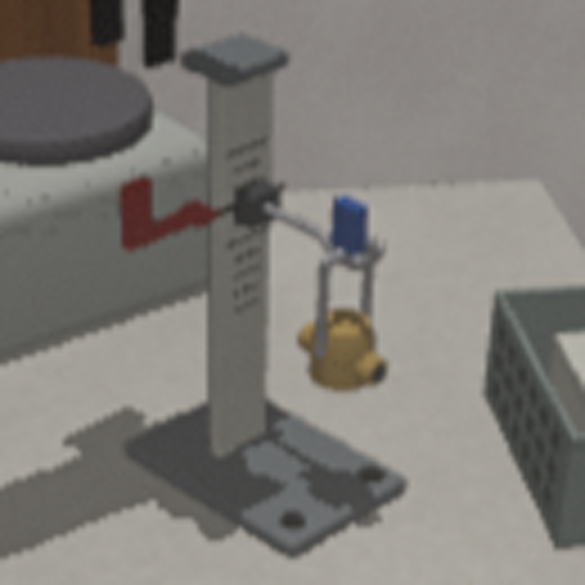

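View pics/t2.png

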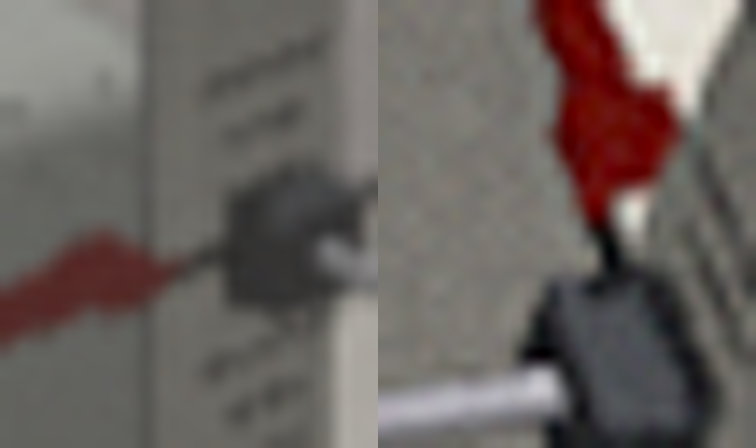

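View pics/t_scene.png

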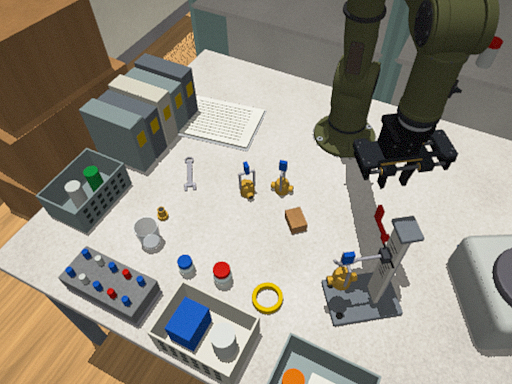

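The valve hangs still and upright in the hook. The tongue tip (row 127.2) meets the pointer line in both views, and the bystanders are where they were. I'm handing in.

```bash
python3 -c "
from cell import sign_off
print(sign_off())"
```

```text
the job is handed in; nothing more can be done
None
```

The valve farthest from the base (0.52 m) now hangs by its bail in the spring scale's hook, and the red marker is level with the black pointer. I handed the job in at about 28 s of the 72 s allowed, and no verdict is reported.

I lifted it by its grip tab and threaded the bail over the hook tip. I then lowered it in stages until the tool carried only about 0.1 N, and let go. When it hung still, I slid the marker down about 34 mm in two steps and withdrew.

**Last checks:**
- **Hanging:** side-camera frames taken over about 0.8 s before hand-in show the valve upright and still.
- **Hook travel:** the side and scene views both give 40 mm, against 39.4 mm expected from the measured 2.76 N weight.
- **Marker:** in the side view the tongue and pointer agree to about 0.2 px (under 1 mm), and they also meet in the scene view.
- **Bystanders:** none appears to have moved in the last scene picture. I judged this by eye and did not measure it.

**What disagreed:** the marker's starting offset came out between 2.4 and 6 mm depending on the method. The lowest figure would leave the marker about 4 mm high, right at the limit. I relied on the direct comparison of tongue and pointer in the last images instead.

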